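# Raise the bedside fan until its neck locks

## Robot

A 6-joint arm with a two-finger parallel gripper is mounted at the origin on the work surface. World frame = base frame: x ahead of the robot, y to its left, z up, the work surface at z = 0. Lengths are in m, angles in rad, forces in N, time in s.
With the tool pointing down it reaches from about 0.3 to 0.775 m from the base axis. Payload 14.6 kg.
Tool frame: the origin (TCP) lies at the very end of the fingers, on their centre line; the grasp point (between the pads) lies 19 mm behind it; z points along the fingers, y is the line along which they close (so a half turn about z gives the same grasp; the last joint's range is limited). The gripper opens to 94 mm and grips with 3 to 60 N. Pads are 16 mm wide; open, the fingers measure 119 mm over their backs; the gripper's body (75 mm by 177 mm) begins 78 mm behind the grasp point.
Start: joints at [1.087, 0.3, 1.521, -0, 1.321, -0.067], TCP at [0.223, 0.503, 0.205] pointing down, gripper open.
Joint ranges: [-3.03, 3.03], [-0.79, 2.21], [0.23, 2.52], [-1.04, 4.18], [0, 3.07], [-2.55, 2.55]. Speed limits (rad/s): [2.22, 2.22, 2.57, 3.14, 3.14, 3.14].

## Interface

Orientations are given as [roll, pitch, yaw] about the fixed x, y, z axes, in that order (R = Rz(yaw) Ry(pitch) Rx(roll)).
In Python, from station import ctrl gives the robot as it stands.
- The arm moves only by the tool carry_out, never from a script. Its argument "motion" is text: rows parted by semicolons, each of 7 numbers parted by spaces: the shift along the world's x, y, z in m, then the turn, a rotation vector about the world's x, y, z in degrees, then the closure in counts, from 0 (fully open) to 255 (shut). In form: dx dy dz wx wy wz hand; .... A call has 1 to 20 rows; each row shifts and turns the commanded pose from where the row before left it; what a row does not reach is not made up. A row lasts 1/12 s, in which the tool goes at most 41.7 mm and 7.16 degrees, less where a joint would pass 70% of its speed; a pose out of reach is approached as far as the arm can. A call is refused whole if a number of a shift passes 0.0417 or a number of a turn 7.16, either way. A call with a gripper value outside its range is refused whole. The fingers move at their own pace and stop on an object; "grip_force" is the grip in N (left out, the last holds). Time passes only in rows, so rows that do not move let the fingers close. It gives the time, the measured TCP pose, the force, the opening and the grip force at its end, in the units of the state.
- ctrl.get_obs(): the state, without advancing time (a new reading comes with each control period).
- ctrl.camera(name): name is "scene" or "top"; returns a dict with "pixels" (420x560x3 uint8, red, green, blue), "range_z" (420x560 float32, m along the optical axis (not along the pixel's ray), 0 where there is no reading), "K" (3x3 intrinsics, pixels), "position" and "attitude" of the camera in the world. Camera axes: x right, y up, looking along -z (the intrinsics and any distortion apply to the point x, -y, -z); pixel columns grow to the right and rows downward; lengths in m; the calibration is good to about 2 mm. A picture is of the moment at which its call begins.
- ctrl.hand_in(): hands the job in; it is judged then, once.
The state is a dict: "time_s": time; "qpos": joint angles; "joint_vel": joint speeds; "tau": joint torques, N m; "ee_pos": TCP position; "eef_rot": TCP orientation; "force": force on the tool from outside, world axes, zero at the start; "moment": the same for the moment, N m; "grip_width": finger opening in m; "grip_force": force on a finger pad.
Only numpy, scipy, OpenCV 4.12 (cv2) and the standard library are available. Lean on these libraries where they do the work, as an engineer would, in place of code of your own. Each camera call takes 0.05 s, during which the arm holds its last target. There are 200 camera calls.

## Task

The little white and teal desk fan stands too low. Take it by the knob on top of its head and draw the telescoping neck straight up until the orange lock button clicks out of the window in the sleeve, then let go so that the fan stays up on its lock. Leave the brass mirror and the glass vase as they are.

Things in the scene. Friction and masses are not known exactly. Their poses are not given: they have to be found in the camera images.
- fan_grip (a point): Centre of the upright round teal knob on top of the fan's head, to grip the fan by: a cylinder 24 mm across, from the guard 26 mm below this point to its flat top 20 mm above, straight over the neck. Round white and teal head 100 mm across, 76 mm deep. 238 mm above the table with the neck fully down. x: the way the fan faces (roughly away from the robot); z up.
- fan_neck (a joint): Extension of the fan's steel neck, m: 0 down, 0.070 fully up at a firm stop; starts at 0 to 0.030. Slides straight up, stiffly (5 N of friction and up to 3 N of weight), and stays where it is left. The button springs out once it passes 0.064; then it cannot sink below 0.063. The white base (110 mm across) and sleeve (34 mm across, 106 mm tall) are fixed to the table.
- fan_button (a joint): Orange lock button, 12 mm across, carried by the neck inside the sleeve, m: 0 pressed in and hidden, 0.009 sprung out, when it sticks about 4 mm out of the black window in the front of the sleeve, near its top. It springs out by itself when the neck is raised far enough.
- mirror_grip (a point): Bystander, leave alone: centre of the small brass knob (16 mm across) on top of the round brass table mirror, 217 mm above the table. The mirror is 104 mm across, on a thin stem that could also slide up, over a fixed base 100 mm across. Fan and mirror stand on either side of the vase and may have changed places.
- vase: Bystander, leave alone: small loose green glass vase with a flower bud, 64 mm across and about 180 mm tall with the bud. Origin at the centre of its underside, on the table.

How it is judged:
By the outcome, as a careful person would: the job done as asked, in the order asked, and still so for the second after the job is handed in, with the robot touching nothing.
It also fails if it takes over 29 s, if anything falls off the work surface, if the arm or the gripper's body presses on something with over 40 N, if the wrist force passes 120 N, or if a joint passes its speed limit or range.

## Working session

There is one attempt and no reset: what is moved stays moved. The work goes in short steps, Python scripts to look and compute and a tool call to move; the robot and the scene stay as the last step left them, time stands still between calls to the robot, and variables do not carry over. Pictures are saved under pics/ and viewed, at most 10 in all, crops included, and the job is handed in when it is done.

Besides the shell and the picture viewer there is one more tool, called in YAML: its name, and indented under it one key for each argument. carry_out: Moves the arm, as the interface text tells. Its arguments: {"type":"object","properties":{"motion":{"type":"string"},"grip_force":{"type":"number"}},"required":["motion"]}

```bash
mkdir -p pics; cat > h.py <<'E'
import numpy as np, cv2
from station import ctrl
from scipy.spatial.transform import Rotation as R
def cam(n):
    c=ctrl.camera(n); np.savez('/tmp/'+n,**{k:np.array(v) for k,v in c.items()}); return c
def cloud(c):
    K=np.array(c['K']);z=c['range_z'];v,u=np.mgrid[:z.shape[0],:z.shape[1]]
    p=np.stack([(u-K[0,2])/K[0,0]*z,-(v-K[1,2])/K[1,1]*z,-z],-1)
    A=np.array(c['attitude'],float)
    M=A if A.shape==(3,3) else (R.from_euler('xyz',A).as_matrix() if A.size==3 else None)
    return p@M.T+np.array(c['position'])
def save(c,f): cv2.imwrite('pics/'+f,c['pixels'][:,:,::-1])
E
python3 - <<'E'
from h import *
for n in('scene','top'):
    c=cam(n); save(c,n+'1.png'); print(c.keys(),c['K'],c['position'],c['attitude'])
print(ctrl.get_obs())
E
```

```text
dict_keys(['pixels', 'range_z', 'K', 'position', 'attitude']) [[474.89329475   0.         284.3889984 ]
 [  0.         474.89329475 204.53086336]
 [  0.           0.           1.        ]] [ 1.2394181  -0.15377588  0.64769995] [0.97628823 0.01122779 1.33479534]
dict_keys(['pixels', 'range_z', 'K', 'position', 'attitude']) [[447.70378674   0.         288.15839193]
 [  0.         447.70378674 213.83641057]
 [  0.           0.           1.        ]] [ 0.47207815 -0.00963685  1.15870403] [ 6.72777368e-02 -1.32966609e-03 -1.58598250e+00]
{'time_s': 0.1, 'qpos': array([ 1.08739163e+00,  3.00397392e-01,  1.52149885e+00, -7.77043358e-06,
        1.32071407e+00, -6.65963495e-02]), 'joint_vel': array([-0.00179424,  0.00124464, -0.0012845 , -0.00176369, -0.00046335,
       -0.00124622]), 'tau': array([ 1.27714709e-03, -5.32649982e+01, -3.53276896e+01,  7.09316391e-02,
        2.35289015e-02, -9.63398543e-05]), 'ee_pos': array([0.22255922, 0.50270566, 0.20496155]), 'eef_rot': array([-3.14057675e+00, -6.02122851e-05,  2.72478620e+00]), 'force': array([-0.30106051, -0.12264296, -1.38122474]), 'moment': array([-0.02883527,  0.01852548, -0.00270124]), 'grip_force': 0.0, 'grip_width': 0.09389959301891931}
```

View pics/scene1.png

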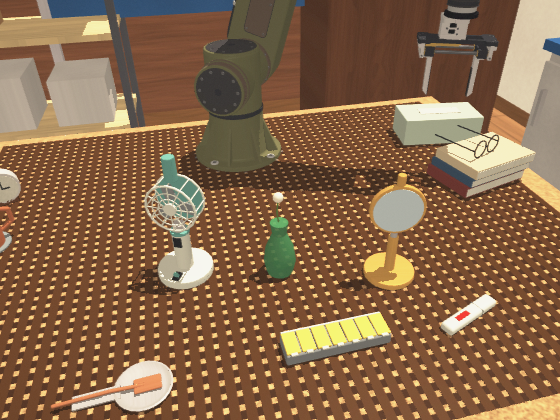

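View pics/top1.png

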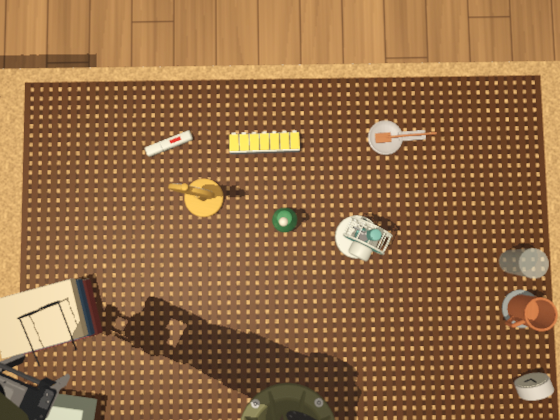

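The scene view shows the fan at (175,220) with its knob at (168,165), the vase at (280,250) and the mirror at (398,215). In the top view the fan knob is near (374,235), the vase at (285,220) and the mirror at (190,190). Next I measure the knob.

```bash
python3 - <<'E'
from h import *
L=lambda n:dict(np.load('/tmp/'+n+'.npz'))
s=L('scene');t=L('top');P=cloud(s);Q=cloud(t)
np.set_printoptions(precision=4,suppress=True)
for (u,v) in [(168,158),(168,163),(168,168),(168,173),(168,177)]: print('s',u,v,P[v,u])
for (u,v) in [(374,235),(371,235),(377,235),(374,232),(374,238),(285,220),(290,150),(203,200),(178,187)]: print('t',u,v,Q[v,u])
# teal knob points, both clouds
for n,C,c in(('s',P,s),('t',Q,t)):
    hsv=cv2.cvtColor(c['pixels'],cv2.COLOR_RGB2HSV)
    m=(hsv[...,0]>75)&(hsv[...,0]<100)&(hsv[...,1]>70)&(C[...,2]>.2)&(C[...,2]<.4)&(C[...,0]>.3)
    p=C[m]; zt=np.percentile(p[:,2],98); print(n,m.sum(),'ztop',zt,p[:,2].max())
    k=p[p[:,2]>zt-.035]; print(np.percentile(k,[2,50,98],axis=0))
    k=p[p[:,2]>zt-.004]; print('top',len(k),np.percentile(k,[2,50,98],axis=0))
# base of fan: white low ring points
for n,C in(('s',P),('t',Q)):
    m=(np.abs(C[...,0]-.42)<.15)&(np.abs(C[...,1]+.2)<.12)&(C[...,2]>.012)&(C[...,2]<.05); print(n,m.sum(),np.percentile(C[m],[1,50,99],axis=0))
a=cv2.resize(s['pixels'][130:300,110:330,::-1],None,fx=3.5,fy=3.5,interpolation=cv2.INTER_CUBIC);cv2.imwrite('pics/z1.png',a)
E
```

```text
s 168 158 [ 0.4982 -0.1836  0.263 ]
s 168 163 [ 0.5017 -0.1849  0.2554]
s 168 168 [ 0.5022 -0.1863  0.246 ]
s 168 173 [ 0.502  -0.1877  0.2363]
s 168 177 [ 0.5006 -0.1889  0.2276]
t 374 235 [ 0.4874 -0.1829  0.2618]
t 371 235 [ 0.4875 -0.1765  0.2643]
t 377 235 [ 0.4873 -0.1889  0.2622]
t 374 232 [ 0.4934 -0.1827  0.2639]
t 374 238 [ 0.4814 -0.1829  0.261 ]
t 285 220 [ 0.5246 -0.0048  0.1791]
t 290 150 [ 0.7135 -0.0196  0.0192]
t 203 200 [0.5868 0.2034 0.0264]
t 178 187 [0.5975 0.2232 0.2052]
s 408 ztop 0.2636461722601387 0.2644921489480273
[[ 0.4854 -0.1958  0.23  ]
 [ 0.4994 -0.1853  0.2503]
 [ 0.5038 -0.1753  0.2638]]
top 73 [[ 0.4826 -0.1953  0.2598]
 [ 0.4938 -0.1855  0.2627]
 [ 0.5024 -0.1754  0.2642]]
t 51 ztop 0.2637058117083092 0.2643810122990272
[[ 0.4796 -0.1946  0.2295]
 [ 0.4888 -0.178   0.2548]
 [ 0.4975 -0.1746  0.2638]]
top 19 [[ 0.4801 -0.1949  0.26  ]
 [ 0.4916 -0.187   0.2621]
 [ 0.4975 -0.1758  0.2641]]
s 1523 [[ 0.4478 -0.2364  0.0128]
 [ 0.5054 -0.185   0.0196]
 [ 0.5442 -0.134   0.0483]]
t 551 [[ 0.4391 -0.2347  0.0135]
 [ 0.4951 -0.1597  0.0186]
 [ 0.5433 -0.1333  0.0292]]
```

View pics/z1.png

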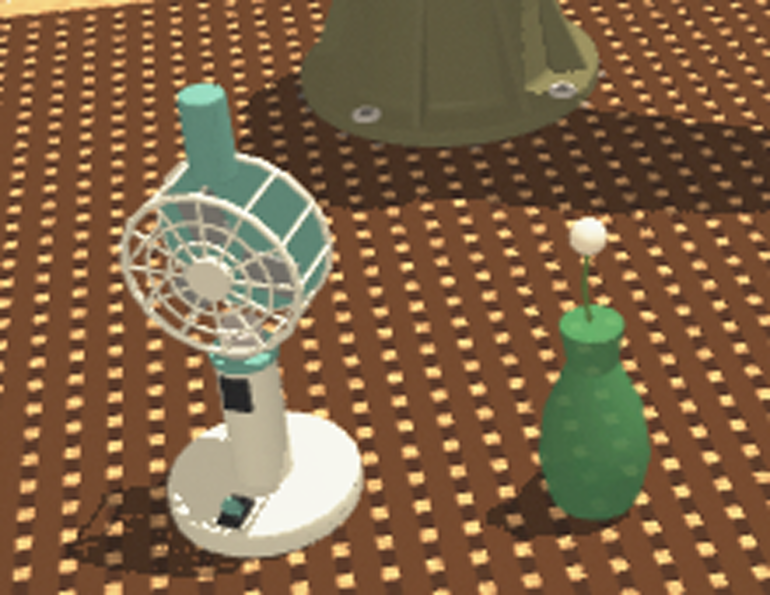

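The crop shows the fan with its knob top at about (168,158) in the full image, and the black window empty. The knob axis is at about (0.492, -0.185) with its top at z 0.263. The base centre agrees at (0.492, -0.184). That puts the neck at about 5 mm extension. I'll rise first, then cross.

carry_out:
  motion: "0 0 0.025 0 0 0 0;0 0 0.035 0 0 0 0;0 0 0.035 0 0 0 0;0 0 0.03 0 0 0 0;0.007 -0.017 0 0 0 0 0;0.0135 -0.0344 0 0 0 0 0;0.0135 -0.0344 0 0 0 0 0;0.0135 -0.0344 0 0 0 0 0;0.0135 -0.0344 0 0 0 0 0;0.0135 -0.0344 0 0 0 0 0;0.0135 -0.0344 0 0 0 0 0;0.0135 -0.0344 0 0 0 0 0;0.0135 -0.0344 0 0 0 0 0;0.0135 -0.0344 0 0 0 0 0;0.0135 -0.0344 0 0 0 0 0;0.0135 -0.0344 0 0 0 0 0;0.0135 -0.0344 0 0 0 0 0;0.0135 -0.0344 0 0 0 0 0;0.0135 -0.0344 0 0 0 0 0;0.0135 -0.0344 0 0 0 0 0"
  grip_force: 30

```text
time_s: 1.77
ee_pos: [0.4323, -0.032, 0.3304]
eef_rot: [3.142, -0.0, 2.725]
force: [0.7, 0.8, -0.3]
grip_width: 0.0937
grip_force: 0.0
```

carry_out:
  motion: "0.012 -0.0306 0 0 0 0 0;0.012 -0.0306 0 0 0 0 0;0.012 -0.0306 0 0 0 0 0;0.012 -0.0306 0 0 0 0 0;0.012 -0.0306 0 0 0 0 0;0 0 0 0 0 0 0;0 0 0 0 0 0 0"

```text
time_s: 2.35
ee_pos: [0.4921, -0.1841, 0.3294]
eef_rot: [3.142, -0.002, 2.723]
force: [0.4, -0.2, -0.4]
grip_width: 0.0941
grip_force: 0.0
```

carry_out:
  motion: "0 -0.001 -0.025 0 0 0 0;0 0 -0.025 0 0 0 0;0 0 -0.02 0 0 0 0;0 0 -0.015 0 0 0 0;0 0 -0.01 0 0 0 0;0 0 -0.008 0 0 0 0;0 0 0 0 0 0 0;0 0 0 0 0 0 0"

```text
time_s: 3.02
ee_pos: [0.4923, -0.1838, 0.228]
eef_rot: [3.142, 0.001, 2.725]
force: [-0.1, -0.5, 0.8]
grip_width: 0.0941
grip_force: 0.0
```

```bash
python3 - <<'E'
from h import *
s=cam('scene')
cv2.imwrite('pics/z2.png',cv2.resize(s['pixels'][60:260,90:310,::-1],None,fx=3,fy=3,interpolation=cv2.INTER_CUBIC))
E
```

```text
(no output)
```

View pics/z2.png

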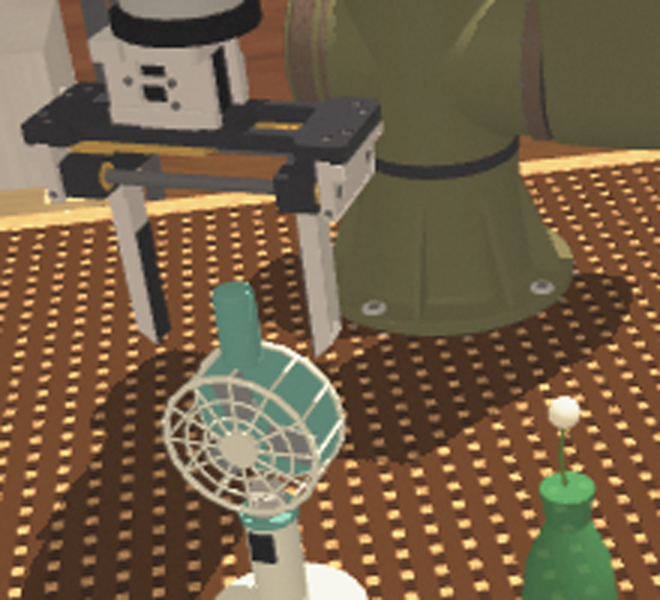

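The knob (crop (238,325)) stands between the open fingers, with the tips a little above the guard. I'll close gently.

carry_out:
  motion: "0 -0.001 -0.002 0 0 0 80;0 0 0 0 0 0 140;0 0 0 0 0 0 180;0 0 0 0 0 0 220;0 0 0 0 0 0 255;0 0 0 0 0 0 255;0 0 0 0 0 0 255;0 0 0 0 0 0 255;0 0 0 0 0 0 255"
  grip_force: 30

```text
time_s: 3.82
ee_pos: [0.4922, -0.1851, 0.2255]
eef_rot: [-3.142, -0.0, 2.725]
force: [-0.3, -0.2, 0.2]
grip_width: 0.0371
grip_force: 0.0
```

carry_out:
  motion: "0 0 0 0 0 0 255;0 0 0 0 0 0 255;0 0 0 0 0 0 255;0 0 0 0 0 0 255;0 0 0 0 0 0 255;0 0 0 0 0 0 255"

```text
time_s: 4.32
ee_pos: [0.492, -0.1854, 0.2254]
eef_rot: [-3.141, -0.0, 2.725]
force: [-2.3, -4.3, -0.8]
grip_width: 0.0238
grip_force: 30.0
```

carry_out:
  motion: "0 0 0.003 0 0 0 255;0 0 0.005 0 0 0 255;0 0 0.005 0 0 0 255;0 0 0.005 0 0 0 255;0 0 0.005 0 0 0 255;0 0 0.005 0 0 0 255;0 0 0.005 0 0 0 255;0 0 0.005 0 0 0 255;0 0 0.005 0 0 0 255;0 0 0.005 0 0 0 255;0 0 0.004 0 0 0 255;0 0 0 0 0 0 255;0 0 0 0 0 0 255"

```text
time_s: 5.4
ee_pos: [0.492, -0.1854, 0.2773]
eef_rot: [-3.141, -0.0, 2.725]
force: [-2.1, -5.5, -1.5]
grip_width: 0.0236
grip_force: 30.0
```

carry_out:
  motion: "0 0 0.003 0 0 0 255;0 0 0.003 0 0 0 255;0 0 0.002 0 0 0 255"

```text
time_s: 5.65
ee_pos: [0.492, -0.1853, 0.2845]
eef_rot: [-3.141, -0.001, 2.725]
force: [-0.3, -6.2, -9.1]
grip_width: 0.0235
grip_force: 30.0
```

```bash
python3 - <<'E'
from h import *
s=cam('scene')
cv2.imwrite('pics/z3.png',cv2.resize(s['pixels'][60:290,90:310,::-1],None,fx=2.6,fy=2.6,interpolation=cv2.INTER_CUBIC))
E
```

```text
(no output)
```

View pics/z3.png

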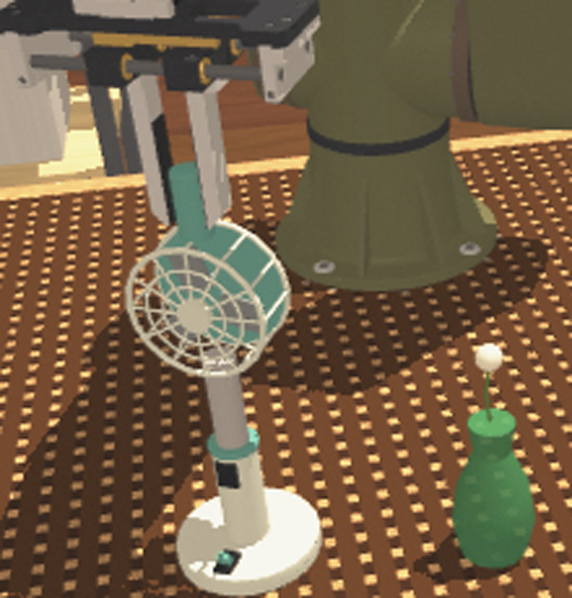

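The neck follows and the steel shows at crop (225,415). The window at crop (228,474) is still black, so I'll go up in small steps.

carry_out:
  motion: "0 0 0.0015 0 0 0 255;0 0 0.0015 0 0 0 255;0 0 0 0 0 0 255"

```text
time_s: 5.95
ee_pos: [0.492, -0.1854, 0.2879]
eef_rot: [-3.141, -0.001, 2.725]
force: [-0.1, -5.3, -4.9]
grip_width: 0.0236
grip_force: 30.0
```

```bash
cat > b.py <<'E'
from h import *
s=cam('scene');hsv=cv2.cvtColor(s['pixels'],cv2.COLOR_RGB2HSV)[225:265,160:200]
m=(hsv[...,0]>3)&(hsv[...,0]<18)&(hsv[...,1]>170)&(hsv[...,2]>150)
C=cloud(s)
print(m.sum(),np.argwhere(m).mean(0)+[225,160] if m.any() else '')
k=cv2.cvtColor(s['pixels'],cv2.COLOR_RGB2HSV)
m=(k[...,0]>75)&(k[...,0]<100)&(k[...,1]>70)&(C[...,2]>.26)&(abs(C[...,0]-.49)<.03)&(abs(C[...,1]+.185)<.02)
print('knob top',np.percentile(C[m][:,2],98))
E
python3 b.py
```

```text
24 [243.875      176.66666667]
knob top 0.3257716153989378
```

```bash
python3 - <<'E'
from h import *
s=cam('scene')
cv2.imwrite('pics/z4.png',cv2.resize(s['pixels'][190:290,120:240,::-1],None,fx=4,fy=4,interpolation=cv2.INTER_CUBIC))
E
```

```text
(no output)
```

View pics/z4.png

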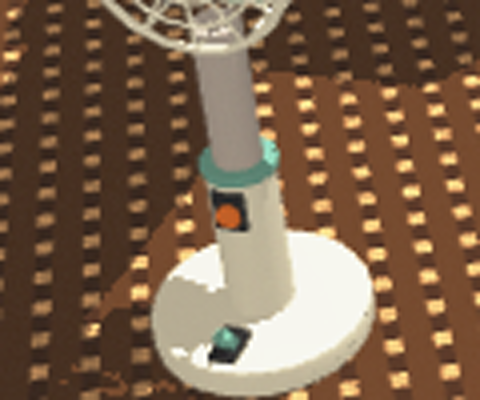

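The orange button is out in the window (crop (228,217)). I'll release and then rise clear.

carry_out:
  motion: "0 0 0 0 0 0 180;0 0 0 0 0 0 100;0 0 0 0 0 0 0;0 0 0 0 0 0 0;0 0 0 0 0 0 0;0 0 0 0 0 0 0;0 0 0 0 0 0 0;0 0 0 0 0 0 0;0 0 0 0 0 0 0;0 0 0 0 0 0 0"

```text
time_s: 6.88
ee_pos: [0.4922, -0.1851, 0.2884]
eef_rot: [3.142, -0.0, 2.725]
force: [0.8, 0.7, -1.0]
grip_width: 0.0845
grip_force: 0.0
```

carry_out:
  motion: "0 0 0.01 0 0 0 0;0 0 0.02 0 0 0 0;0 0 0.025 0 0 0 0;0 0 0.025 0 0 0 0;0 0 0.015 0 0 0 0;0 0 0 0 0 0 0;0 0 0 0 0 0 0;0 0 0 0 0 0 0"

```text
time_s: 7.55
ee_pos: [0.492, -0.185, 0.3825]
eef_rot: [3.142, -0.001, 2.725]
force: [1.0, 0.3, 0.5]
grip_width: 0.0936
grip_force: 0.0
```

```bash
python3 b.py; python3 - <<'E'
from h import *
s=cam('scene'); save(s,'end.png')
E
```

```text
24 [243.875      176.66666667]
knob top 0.3255273008427583
```

View pics/end.png

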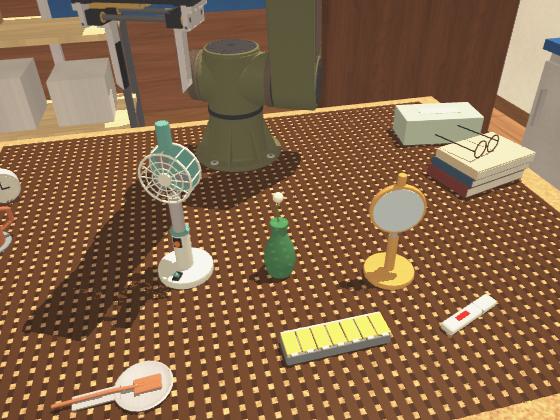

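The fan stands raised with its button out at (177,244) and the gripper clear above it. The vase and mirror are unchanged.

```bash
python3 -c "
from station import ctrl
print(ctrl.hand_in())"
```

```text
the job is handed in; nothing more can be done
None
```

The fan is raised and held up by its lock, with the orange button out in the window; the gripper let go and moved clear, the vase and mirror were not touched, and I handed the job in at about 8 s.

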